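Fit the keyed drive spindle to the mixer drive

TASK

Open the instrument drawer, take out the keyed drive spindle (the one with the red grip) and push it down into the hub of the white mixer drive, turning it until its key slips into the keyway, then keep pushing against the spring until its flange sits flush on the hub. Finish while still holding the spindle pressed fully home, for the spring lifts it out again if you let go. Leave the blue keyless spindle in the drawer and do not disturb the other things on the bench.

Things in the scene. Friction and masses are not known exactly. Their poses are not given: they have to be found in the camera images.
- cab_drawer0 (a joint): The only drawer, grey-fronted, of a low white instrument cabinet (blue mat on top) ahead to the left. Value in m: 0 shut (as it starts), grows as it is pulled out, to 0.18 at the stop. Slides along the cabinet's -x with 1 N of friction and stays where left. Out about 100 mm, it gives room for an open gripper at the spindles.
- cab_drawer0_handle (a point): Middle of the drawer's bar handle: steel bar 11 mm thick, 120 mm long, along the cabinet's y, its centre line 35 mm in front of the drawer front (29 mm gap behind the bar), 77 mm above the bench, 38 mm below the cabinet's top. Moves with the drawer. Its x axis points into the cabinet: the drawer opens along -x.
- cab: Cabinet, fixed, 260 deep x 260 wide x 115 mm high. Origin under its centre, x front to back, y across. In the drawer is a black holder, top 52 mm above the bench, with two 27 mm pockets 76.5 mm in front of the cabinet's origin (drawer shut), 45 mm either side of the middle; a spindle hangs upright by its flange in each. Drawer rim 93 mm above the bench, its front 101.
- spindle: Keyed spindle, 0.12 kg, upright in either pocket, tip 24 mm above the bench. Origin at the tip of its nose, z up. Shaft 16 mm diameter (nose tapers to 10 over 4 mm) to z 28 mm; brass key on its +x side, 5 mm wide, out to 12 mm from the axis, z 9 to 28. Red flat grip z 33 to 59, 34 long (x), 12 thick (y), white stripe on top at the key end. In the drawer its x is within 0.3 rad of the cabinet's +x.
- spindle_flange (a point): Point on the spindle's axis at the underside of its dark steel flange (34 mm diameter, 5 mm thick, just under the grip), 28 mm above the tip; axes as the spindle's. Grip the spindle across the 12 mm.
- blank: The keyless spindle with a blue grip, in the other pocket: same sizes, no key, no stripe. Stays in the drawer. Origin at the tip of its nose.
- drive: White mixer drive with black foot, 180 x 150 mm, fixed, to the right; housing top 60 mm high. On its middle a steel hub, 48 mm across, 92 mm above the bench, with an 18 mm bore 32 mm deep and a keyway 8 mm wide, open to the hub's edge, on the drive's +x side (red mark on the housing). Origin under its centre, z up.
- hub_mouth (a point): Centre of the bore's mouth in the hub's top face, 92 mm above the bench; axes as the drive's. The key (spindle x) must point along +x here, with about 0.15 rad of play; otherwise it lands on the face with the nose 9 mm in. The spindle is home when its flange's underside lies here.
- plunger (a joint): Sprung plunger (ejector) in the bore, in m: 0 is up, its top 18 mm below the hub's face; grows as it is pressed down. 0.010 when the spindle's flange is flush on the hub. Pressing takes 2.8 N at first and about 10 N at 0.010.
- flask_a: Bystander: larger conical glass flask, 82 mm diameter, 140 mm high. Origin under its centre.
- flask_b: Bystander: smaller conical glass flask, 68 mm diameter, 120 mm high. Origin under its centre.
- dishes: Bystander: stack of three petri dishes, 90 mm diameter, 45 mm high. Origin under its centre.
- slide_box: Bystander: blue and white slide box, 87 x 162 x 32 mm. Origin under its centre.
- bottle: Bystander: amber bottle with a white cap, 68 mm diameter, 150 mm high. Origin under its centre.
Mind the look-alikes: they are no part of the job. Leave any brown or green look-alike of the drive alone.

How it is judged:
By the outcome, as a careful person would: the job done as asked, in the order asked, and still so for the second after the job is handed in, while the arm keeps its last pose, push and grip.
It also fails if it takes over 48 s, if anything falls off the work surface, if the arm or the gripper's body presses on something with over 40 N, if the wrist force passes 120 N, or if a joint passes its speed limit or range.

ROBOT

A 6-joint arm with a two-finger parallel gripper is mounted at the origin on the work surface. World frame = base frame: x ahead of the robot, y to its left, z up, the work surface at z = 0. Lengths are in mm, angles in degrees, forces in N, time in s.
With the tool pointing down it reaches from about 350 to 850 mm from the base axis. Payload 8.1 kg.
Tool frame: the origin (TCP) lies at the very end of the fingers, on their centre line; the grasp point (between the pads) lies r.tcp_to_grasp behind it (r.tcp_to_grasp is the distance from the TCP to the grasp point, in mm); z points along the fingers, y is the line along which they close (so a half turn about z gives the same grasp; the last joint's range is limited). The gripper opens to 85 mm and grips with 20 to 120 N. Pads are 22 mm wide; open, the fingers measure 114 mm over their backs; the gripper's body (76 mm by 85 mm) begins 54 mm behind the grasp point. The pads swing forward as they close: fully open they stand 13 mm farther back than shut.
Start: joints at [-79.378, 7.471, 85.268, -0, 87.261, -4.893], TCP at [160.522, -578.133, 231.292] pointing down, gripper open.
Joint ranges: [-169.43, 169.43], [-51.17, 129.36], [1.28, 143.12], [-76.62, 256.62], [0, 156.53], [-152.29, 152.29]. Speed limits (degrees/s): [136.94, 136.94, 159.86, 180, 180, 180].

INTERFACE

Orientations are given as [roll, pitch, yaw] about the fixed x, y, z axes, in that order (R = Rz(yaw) Ry(pitch) Rx(roll)).
In Python, from bench import r gives the robot as it stands.
- The arm moves only by the shell command python3 -m handwheel 'ROWS' [OPENING] [FORCE]. ROWS is JSON, a list of rows, each a list of 4 numbers: the shift along the tool's x, y, z in m, then the turn about the tool's z in degrees. A call has 1 to 10 rows; each row shifts and turns the commanded pose from where the row before left it, along the tool's axes as they then stand; what a row does not reach is not made up. A row lasts 1/10 s, in which the tool goes at most 50 mm and 8.59 degrees, less where a joint would pass 70% of its speed; a pose out of reach is approached as far as the arm can. A call is refused whole if a number of a shift passes 0.05 or a number of a turn 8.59, either way. A call with a gripper value outside its range is refused whole. OPENING is the finger opening in m, from 0 to 0.0854, set as the call begins (- or left out, the last holds). The fingers move at their own pace and stop on an object; FORCE is the grip in N (left out, the last holds). Time passes only in rows, so rows that do not move let the fingers close. It gives the time, the measured TCP pose, the force, the opening and the grip force at its end, in the units of the state.
- r.sense(): the state, without advancing time (a new reading comes with each control period).
- r.snapshot(name): name is "side" or "top"; returns the picture (420x560x3 uint8, red, green, blue); there is no depth.
- r.camera_params(name): a dict with "fx", "fy", "cx", "cy" (pixels), "R" (3x3) and "t" (3): a world point X has camera coordinates R X + t. Camera axes: x right, y down, z forward; pixel columns grow to the right and rows downward; lengths in mm; the calibration is good to about 2 mm. A picture is of the moment at which its call begins. camera_params takes no time and is no camera call.
- r.hand_in(): hands the job in; it is judged then, once.
The state is a dict: "time": time; "joint_pos": joint angles; "qd": joint speeds; "joint_efforts": joint torques, N m; "tool_pos": TCP position; "tcp_rot": TCP orientation; "ft_force": force on the tool from outside, world axes, zero at the start; "wrist_torque": the same for the moment, N m; "finger_gap": finger opening in mm; "grip_force": force on a finger pad.
Only numpy, scipy, OpenCV 4.12 (cv2) and the standard library are available. Lean on these libraries where they do the work, as an engineer would, in place of code of your own. Each camera call takes 0.05 s, during which the arm holds its last target. There are 200 camera calls.

## Working session

There is one attempt and no reset: what is moved stays moved. The work goes in short steps, Python scripts to look and compute and a shell command to move; the robot and the scene stay as the last step left them, time stands still between calls to the robot, and variables do not carry over. Pictures are saved under pics/ and viewed, at most 10 in all, crops included, and the job is handed in when it is done.

```bash
ls; mkdir -p pics
python3 - <<'E'
from bench import r
import cv2
for n in("top","side"):
    cv2.imwrite(f"pics/{n}0.png",r.snapshot(n)[:,:,::-1])
    c=r.camera_params(n);print(n,c)
s=r.sense();print(s['time'],s['tool_pos'],s['tcp_rot'],s['finger_gap'],r.tcp_to_grasp)
E
```

```text
pics
top {'fx': 435.5420492173317, 'fy': 435.5420492173317, 'cx': 283.95717057803176, 'cy': 211.36008478260985, 'R': array([[-0.01237019, -0.99991571, -0.00394432],
       [-0.99316842,  0.01274427, -0.11599169],
       [ 0.11603218,  0.00248253, -0.99324235]]), 't': array([  -9.96083005,  496.92958499, 1289.14006891])}
side {'fx': 429.37973778866024, 'fy': 429.37973778866024, 'cx': 279.5550613636975, 'cy': 206.64199697111545, 'R': array([[-0.75694642, -0.65315557, -0.0204918 ],
       [-0.39556884,  0.48293689, -0.78121524],
       [ 0.52015134, -0.58323216, -0.62392534]]), 't': array([339.80258485, 291.05512682, 951.47487226])}
0.1 [ 160.41880306 -577.63226501  230.33630294] [-1.79902678e+02 -8.45782145e-03  1.55133300e+01] 85.36366785872458 18.700000000000003
```

View pics/top0.png

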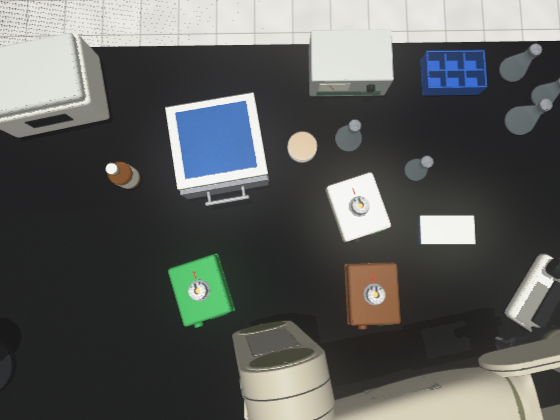

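View pics/side0.png

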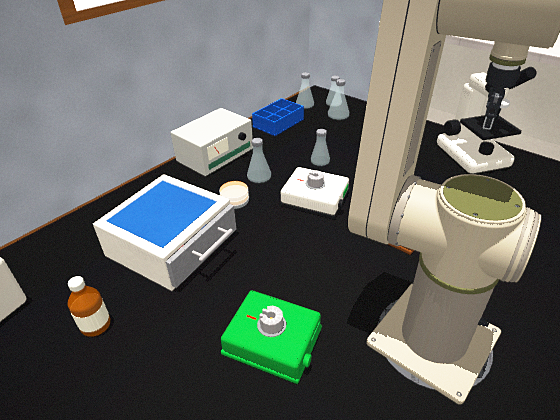

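The top view shows the cabinet with its blue mat near (220,140) and the handle near (227,197). The white drive is near (358,207) with its red mark at (353,191). The side view shows the same things, and the green look-alike is in front of the cabinet.

```bash
cat > h.py <<'E'
import numpy as np,cv2
from bench import r
def cast(n,uv,z):
    c=r.camera_params(n);R,t=np.array(c['R']),np.array(c['t'])
    d=R.T@np.array([(uv[0]-c['cx'])/c['fx'],(uv[1]-c['cy'])/c['fy'],1]);o=-R.T@t
    return (o+d*(z-o[2])/d[2])
def proj(n,X):
    c=r.camera_params(n);p=c['R']@np.array(X,float)+c['t']
    return np.array([c['cx']+c['fx']*p[0]/p[2],c['cy']+c['fy']*p[1]/p[2]])
def big(m,box=None):
    if box: 
        k=np.zeros_like(m);x0,y0,x1,y1=box;k[y0:y1,x0:x1]=m[y0:y1,x0:x1];m=k
    cs,_=cv2.findContours(m,cv2.RETR_EXTERNAL,cv2.CHAIN_APPROX_NONE)
    return max(cs,key=cv2.contourArea)
def quad(n,c,z):  # contour -> rectangle on plane z
    P=np.array([cast(n,p[0],z)[:2] for p in c],np.float32)
    return cv2.minAreaRect(P)
E
python3 - <<'E'
from h import *
for n,bm,bd in(("top",(160,90,275,200),(320,165,395,250)),("side",(90,160,245,260),(275,160,352,220))):
    im=cv2.imread(f"pics/{n}0.png");hsv=cv2.cvtColor(im,cv2.COLOR_BGR2HSV)
    m=cv2.inRange(hsv,(100,120,60),(125,255,255));c=big(m,bm);print(n,'mat',quad(n,c,115))
    w=cv2.inRange(hsv,(0,0,200),(180,40,255));w2=cv2.inRange(hsv,(0,0,150),(180,50,255))
    print('cabtop',quad(n,big(w|m,bm),115))
    print('drive',quad(n,big(w2,bd),60))
    red=(cv2.inRange(hsv,(0,120,80),(8,255,255))|cv2.inRange(hsv,(172,120,80),(180,255,255)))
    c=big(red,bd);q=quad(n,c,60);print('red',q)
    x0,y0,x1,y1=(338,185,382,230) if n=="top" else (290,160,345,200)
    cv2.imwrite(f"pics/{n}hub.png",cv2.resize(im[y0:y1,x0:x1],None,fx=9,fy=9,interpolation=cv2.INTER_CUBIC))
    for a in ((207,204),(248,198)) if n=="top" else ((197,259),(231,231)): print('handle',cast(n,a,77))
a=cv2.imread("pics/tophub.png");b=cv2.imread("pics/sidehub.png")
k=np.zeros((405,900,3),np.uint8);k[:a.shape[0],:396]=a;k[:b.shape[0],400:895]=b[:405]
cv2.imwrite("pics/hubs.png",cv2.resize(k,(800,360)))
E
```

```text
top mat ((699.7319946289062, 178.84735107421875), (197.01673889160156, 205.86572265625), 9.251575469970703)
cabtop ((696.176513671875, 178.17303466796875), (244.54672241210938, 260.4948425292969), 9.283803939819336)
drive ((505.196533203125, -236.01034545898438), (174.10543823242188, 146.20675659179688), 17.57065200805664)
red ((546.8062744140625, -224.82675170898438), (3.003214120864868, 0.0), 178.2230682373047)
handle [515.68815371 208.30633159  77.        ]
handle [531.85573933  88.39062784  77.        ]
side mat ((701.8169555664062, 179.9502410888672), (199.12417602539062, 208.82174682617188), 9.377765655517578)
cabtop ((684.3961181640625, 173.95472717285156), (280.7386474609375, 390.0860290527344), 9.405143737792969)
drive ((494.61248779296875, -214.10484313964844), (184.15855407714844, 193.2075958251953), 17.75020980834961)
red ((551.5181274414062, -225.03152465820312), (9.296534538269043, 2.47955322265625e-05), 39.117923736572266)
handle [525.74108216 217.62186132  77.        ]
handle [535.25273674  92.7708533   77.        ]
```

View pics/hubs.png

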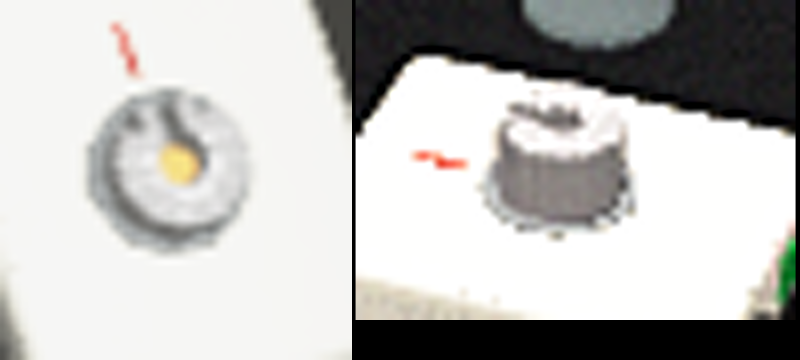

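The hub-face centre is at about (360.6,205) in the top view and (315.9,175) in the side view. The keyway points toward the red mark. Next I move above the handle, starting with translation only.

```bash
cat >> h.py <<'E'
def togo(x,y,z,yaw):
    s=r.sense();p=np.array(s['tool_pos']);a=s['tcp_rot'][2];c,q=np.cos(np.radians(a)),np.sin(np.radians(a))
    d=np.array([x,y,z])-p;t=-((yaw-a+180)%360-180)
    print('tool x,y,z m',np.round([(c*d[0]+q*d[1])/1e3,(q*d[0]-c*d[1])/1e3,-d[2]/1e3],4),'turn',round(t,2),'| t',s['time'],'p',np.round(p,1),'rot',np.round(s['tcp_rot'],1),'f',np.round(s['ft_force'],1),'gap',round(s['finger_gap'],1),'grip',round(s['grip_force'],1))
E
python3 -c "
from h import *
print(cast('top',(360.6,205),92),cast('side',(315.9,175.2),92))"
python3 -m handwheel '[[0.03,-0.033,0,0],[0.03,-0.033,0,0],[0.03,-0.033,0,0],[0.03,-0.033,0,0],[0.03,-0.033,0,0],[0.03,-0.033,0,0],[0.03,-0.033,0,0],[0.03,-0.033,0,0],[0.03,-0.033,0,0],[0.03,-0.033,0,0]]' 0.026
python3 -m handwheel '[[0.03,-0.033,0,0],[0.03,-0.033,0,0],[0.03,-0.033,0,0],[0.03,-0.033,0,0],[0.03,-0.033,0,0],[0.03,-0.033,0,0],[0.03,-0.033,0,0],[0.03,-0.033,0,0]]'
python3 -m handwheel '[[0,0,0,-8.4],[0,0,0,-8.4],[0,0,0,-8.4],[0,0,0,-8.4],[0,0,0,-8.4],[0,0,0,-8.4],[0,0,0,-8.4],[0,0,0,-8.4],[0,0,0,-8.4],[0,0,0,-8.2]]'
python3 - <<'E'
from h import *
togo(526,150.5,180,99.3)
for n in("top","side"): cv2.imwrite(f"pics/{n}1.png",r.snapshot(n)[:,:,::-1])
a=cv2.imread("pics/top1.png")[60:320,120:420];b=cv2.imread("pics/side1.png")[100:360,80:380]
cv2.imwrite("pics/c1.png",cv2.resize(np.hstack([a,b]),(800,347)))
E
```

```text
[ 505.01838767 -237.57024841   92.        ] [ 505.43212177 -236.17584413   92.        ]
time: 1.1
tool_pos: [361.5, -178.1, 231.1]
tcp_rot: [180.0, -0.0, 15.5]
ft_force: [1.2, -0.8, -0.1]
finger_gap: 26.1
grip_force: 0.0
time: 1.9
tool_pos: [522.2, 140.6, 230.8]
tcp_rot: [180.0, 0.0, 15.5]
ft_force: [0.8, -0.7, -0.6]
finger_gap: 26.0
grip_force: 0.0
time: 2.9
tool_pos: [521.6, 138.6, 230.7]
tcp_rot: [-179.9, -0.0, 99.7]
ft_force: [0.1, -0.7, 0.0]
finger_gap: 26.0
grip_force: 0.0
tool x,y,z m [0.011  0.0063 0.0507] turn 0.36 | t 2.9 p [521.6 138.6 230.7] rot [-179.9   -0.    99.7] f [ 0.1 -0.7  0. ] gap 26.0 grip 0.0
```

View pics/c1.png

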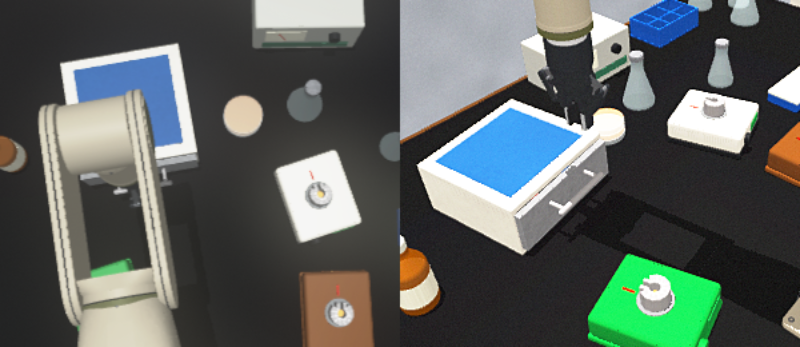

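The top view now has the arm covering the handle. The side view shows the fingers above the drawer front near (575,125), with the handle bar between (550,210) and (600,170) in the crop. I'll descend to just above the bar and look again.

```bash
python3 -m handwheel '[[0.006,0.003,0.04,0.2],[0.006,0.003,0.04,0.1],[0,0,0.03,0],[0,0,0.02,0],[0,0,0,0]]'
python3 - <<'E'
from h import *
togo(526.5,150.5,59,99.3)
im=r.snapshot("side")[:,:,::-1].copy();cv2.imwrite("pics/side2.png",im)
for X in ((526.5,150.5,77),): 
  e=np.array([-.1616,.987,0])*60
  for k in(-1,1):
    print(proj("side",np.array(X)+k*e))
cv2.imwrite("pics/c2.png",cv2.resize(im[190:280,170:280],None,fx=6,fy=6,interpolation=cv2.INTER_CUBIC))
E
```

```text
time: 3.5
tool_pos: [522.9, 150.9, 97.2]
tcp_rot: [-179.6, 0.0, 98.8]
ft_force: [-1.0, 0.0, -0.4]
finger_gap: 25.9
grip_force: 0.0
tool x,y,z m [-0.001   0.0035  0.0382] turn -0.51 | t 3.5 p [522.9 150.9  97.2] rot [-179.6    0.    98.8] f [-1.   0.  -0.4] gap 25.9 grip 0.0
[231.15727395 230.55496216]
[201.87411382 258.88713152]
```

View pics/c2.png

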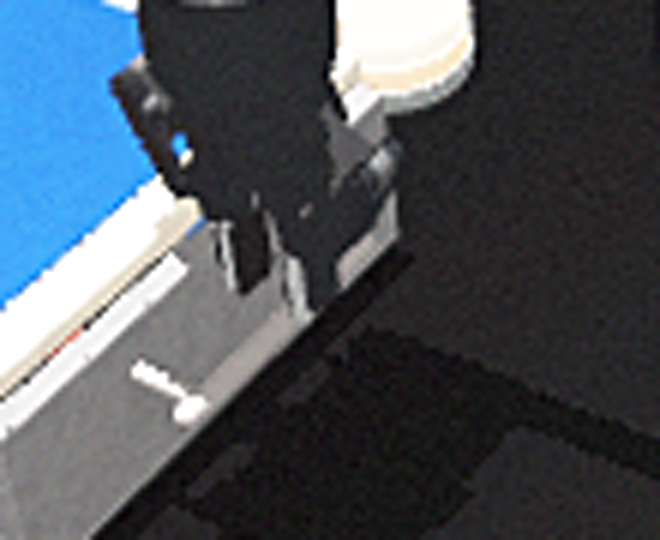

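In the crop the bar's left end cap is at (190,410), which is image pixel (201.7,258.3). That matches the predicted end, so the handle estimate holds. I'll descend and grip.

```bash
python3 -m handwheel '[[-0.001,0.0035,0,-0.5],[0,0,0.01,0],[0,0,0.014,0],[0,0,0.014,0],[0,0,0,0]]'
python3 -m handwheel '[[0,0,0,0],[0,0,0,0],[0,0,0,0],[0,0,0,0],[0,0,0,0]]' 0 30
python3 -c "
from h import *
togo(526.5-98.7,150.5-16.2,59,99.3)"
```

```text
time: 4.05
tool_pos: [528.5, 150.8, 61.1]
tcp_rot: [-179.9, 0.0, 99.5]
ft_force: [-0.6, -1.4, -0.0]
finger_gap: 25.9
grip_force: 0.0
time: 4.55
tool_pos: [528.1, 150.8, 62.3]
tcp_rot: [-179.8, 0.0, 99.5]
ft_force: [-5.4, -1.5, -1.4]
finger_gap: 9.7
grip_force: 29.3
tool x,y,z m [ 0.0003 -0.1017  0.0033] turn 0.21 | t 4.55 p [528.1 150.8  62.3] rot [-179.8    0.    99.5] f [-5.4 -1.5 -1.4] gap 9.7 grip 29.3
```

```bash
python3 -m handwheel '[[0,-0.01,0,0],[0,-0.015,0,0],[0,-0.015,0,0],[0,-0.015,0,0],[0,-0.015,0,0],[0,-0.015,0,0],[0,-0.013,0,0],[0,-0.007,0,0],[0,0,0,0],[0,0,0,0]]'
python3 -m handwheel '[[0,0,0,0],[0,0,0,0],[0,0,0,0]]' 0.03
python3 -m handwheel '[[0,0,-0.03,0],[0,0,-0.05,0],[0,0,-0.05,0],[0.03,-0.03,-0.03,0],[0.03,-0.03,0,0],[0.03,-0.03,0,0]]' 0.0854
python3 - <<'E'
from h import *
togo(427,134,200,9.3)
for n in("top","side"): cv2.imwrite(f"pics/{n}3.png",r.snapshot(n)[:,:,::-1])
a=cv2.imread("pics/top3.png")[130:270,150:290];b=cv2.imread("pics/side3.png")[190:330,160:300]
cv2.imwrite("pics/c3.png",cv2.resize(np.hstack([a,b]),(800,400),interpolation=cv2.INTER_CUBIC))
E
```

```text
time: 5.55
tool_pos: [425.1, 133.8, 62.4]
tcp_rot: [-179.9, -0.0, 99.5]
ft_force: [-2.7, 4.2, -12.6]
finger_gap: 9.6
grip_force: 30.1
time: 5.85
tool_pos: [427.8, 133.7, 64.7]
tcp_rot: [179.8, 0.0, 99.5]
ft_force: [0.1, -0.4, 1.1]
finger_gap: 30.2
grip_force: 0.0
time: 6.45
tool_pos: [324.2, 207.5, 224.7]
tcp_rot: [179.7, -0.1, 99.4]
ft_force: [-0.1, 0.7, 0.1]
finger_gap: 85.3
grip_force: 0.0
tool x,y,z m [-0.0894  0.0894  0.0247] turn 90.12 | t 6.45 p [324.2 207.5 224.7] rot [ 1.797e+02 -1.000e-01  9.940e+01] f [-0.1  0.7  0.1] gap 85.3 grip 0.0
```

View pics/c3.png

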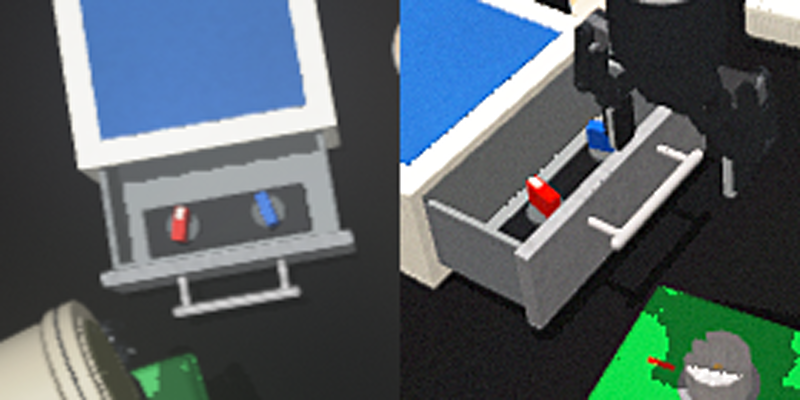

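The drawer is open. The red spindle is at crop (179,222), which is top-view pixel (212.6,208), with the white stripe at its far end. The blue spindle is on the right.

Run:
```python
from h import *
for n,box in(("top",(203,195,222,220)),("side",(200,245,220,270))):
    im=cv2.imread(f"pics/{n}3.png");hsv=cv2.cvtColor(im,cv2.COLOR_BGR2HSV)
    x0,y0,x1,y1=box
    red=cv2.inRange(hsv,(0,110,60),(10,255,255))|cv2.inRange(hsv,(170,110,60),(180,255,255))
    wh=cv2.inRange(hsv,(0,0,190),(180,90,255)); k=np.zeros_like(red);k[y0:y1,x0:x1]=1
    bright=cv2.inRange(hsv,(0,0,150),(180,255,255))
    for nm,m in(("red",red),("brightred+white",(red&bright|wh)),("white",wh)):
        p=cv2.findNonZero(m*k)
        if p is None: continue
        P=np.array([cast(n,q[0],83)[:2] for q in p],np.float32)
        v,e=np.linalg.eigh(np.cov(P.T));d=e[:,1]*np.sign(e[0,1])
        print(n,nm,len(p),p[:,0].mean(0),P.mean(0),'rect',cv2.minAreaRect(P),'yaw',np.degrees(np.arctan2(d[1],d[0])))
print(proj('top',(514.7,194.6,83)),proj('side',(514.7,194.6,83)))
```

```text
top red 45 [212.6        209.53333333] [498.45084 190.81409] rect ((501.38720703125, 191.1267852783203), (32.150184631347656, 14.535252571105957), 0.3438243269920349) yaw -16.589072403828
top brightred+white 47 [212.29787234 208.53191489] [501.39465 191.7123 ] rect ((503.0244445800781, 191.85562133789062), (13.042131423950195, 30.304264068603516), 84.67216491699219) yaw -7.939869700107486
top white 10 [212.5 204.4] [513.4911 191.2061] rect ((513.7532348632812, 191.50979614257812), (6.482795238494873, 10.082304954528809), 71.96514129638672) yaw -21.647816181011823
side red 102 [209.85294118 258.82352941] [496.95712 200.52931] rect ((500.11785888671875, 200.08006286621094), (24.617101669311523, 46.76996612548828), 85.67988586425781) yaw -20.54242188323131
side brightred+white 226 [210.68584071 258.39823009] [496.65372 198.1057 ] rect ((501.71881103515625, 197.52867126464844), (45.6629638671875, 82.88750457763672), 49.04915237426758) yaw -33.86637985859467
side white 129 [211.25581395 258.12403101] [496.41342 196.47435] rect ((501.71881103515625, 197.52867126464844), (45.6629638671875, 82.88750457763672), 49.04915237426758) yaw -35.63579453185439
[211.33665382 204.00259775] [206.78977631 254.14427641]
```

Run:
```python
from h import *
for a in((213,239.2),(254,232.5)): print(cast('top',a,77))
for a in((237.3,274.5),(265,244)): print('side',cast('side',a,77))
a=cv2.imread("pics/top3.png")[190:225,195:255];b=cv2.imread("pics/side3.png")[230:290,190:250]
a=cv2.resize(a,(800,467),interpolation=cv2.INTER_NEAREST)
b=cv2.resize(b,(467,467),interpolation=cv2.INTER_NEAREST)
cv2.imwrite("pics/c4.png",cv2.resize(np.hstack([a[:,:500],b]),(800,386)))
# flange discs: circle at z 57
im=cv2.imread("pics/top3.png")
```

```text
[412.63566132 190.08718221  77.        ]
[430.55556813  71.27220044  77.        ]
side [413.57288417 190.34307361  77.        ]
side [433.06349685  72.33944464  77.        ]
```

View pics/c4.png

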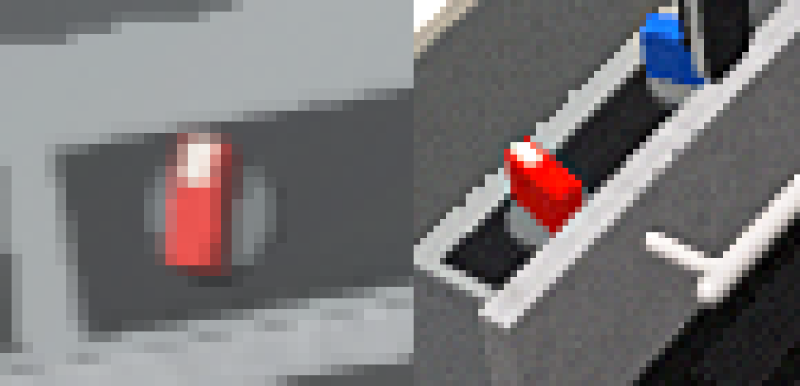

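In the left panel the flange disc is centred at about (212,213), which is px (214.2,209.3). The red grip runs from (200,135) to (200,268), with the stripe at the far end. The right panel agrees.

Run:
```python
from h import *
s=11.03
T=lambda x,y:(195+x/s-.5,190+y/s-.5)
S=lambda x,y:(190+(x-413)/6.44-.5,230+y/6.44-.5)
print('flange',cast('top',T(212,213),57))
for nm,p in dict(topleft=(170,135),topright=(236,137),botleft=(163,258),botright=(226,262)).items(): print(nm,cast('top',T(*p),83))
for nm,p in dict(L=(507,145),T=(530,138),R=(582,180),B=(560,190)).items(): print('side',nm,cast('side',S(*p),83))
```

```text
flange [503.7632553  191.86279702  57.        ]
topleft [521.39997145 198.79395745  83.        ]
topright [520.64207057 181.36519057  83.        ]
botleft [488.75325511 200.39627693  83.        ]
botright [487.48158017 183.80582139  83.        ]
side L [525.43951191 193.89026268  83.        ]
side T [521.48356031 185.67763701  83.        ]
side R [489.28089204 188.25004116  83.        ]
side B [491.78372878 197.14027283  83.        ]
```

```bash
python3 -m handwheel '[[-0.009,0.035,0,0],[-0.009,0.035,0,0],[-0.009,0.035,0,0],[-0.009,0.035,0,0],[-0.009,0.036,0,0],[0,0,0,8],[0,0,0,8],[0,0,0,8],[0,0,0,8],[0,0,0,8]]' 0.055
python3 -m handwheel '[[0,0,0,8],[0,0,0,8],[0,0,0,8],[0,0,0,8],[0,0,0,8],[0,0,0.03,8],[0,0,0.03,8],[0,0,0.03,7.6],[0,0,0,0]]'
python3 -c "
from h import *
togo(505,191.5,61,-4.2)"
```

```text
time: 7.55
tool_pos: [505.7, 190.8, 222.6]
tcp_rot: [179.9, -0.0, 59.2]
ft_force: [0.1, -0.1, 0.1]
finger_gap: 55.2
grip_force: 0.0
time: 8.45
tool_pos: [502.3, 190.0, 127.7]
tcp_rot: [179.8, 0.4, -4.2]
ft_force: [-0.1, -0.5, -1.1]
finger_gap: 55.1
grip_force: 0.0
tool x,y,z m [ 0.0026 -0.0017  0.0667] turn -0.03 | t 8.45 p [502.3 190.  127.7] rot [179.8   0.4  -4.2] f [-0.1 -0.5 -1.1] gap 55.1 grip 0.0
```

```bash
python3 -m handwheel '[[0.0026,-0.0017,0.02,0],[0,0,0.02,0],[0,0,0.014,0],[0,0,0.01,0],[0,0,0,0]]'
python3 -c "
from h import *
togo(505,191.5,61,-4.2)"
```

```text
time: 8.95
tool_pos: [506.9, 192.6, 67.4]
tcp_rot: [180.0, 0.1, -4.0]
ft_force: [-0.4, 0.2, -0.1]
finger_gap: 55.1
grip_force: 0.0
tool x,y,z m [-0.0018  0.0012  0.0064] turn 0.18 | t 8.95 p [506.9 192.6  67.4] rot [ 1.8e+02  1.0e-01 -4.0e+00] f [-0.4  0.2 -0.1] gap 55.1 grip 0.0
```

```bash
python3 -m handwheel '[[-0.0015,0.0005,0.006,0],[0,0,0,0],[0,0,0,0]]'
python3 -m handwheel '[[0,0,0,0],[0,0,0,0],[0,0,0,0],[0,0,0,0],[0,0,0,0],[0,0,0,0]]' 0 70
python3 -c "
from h import *
togo(505,191.5,61,-4.2)"
```

```text
time: 9.25
tool_pos: [506.2, 192.6, 62.7]
tcp_rot: [-180.0, -0.0, -4.1]
ft_force: [-0.8, -0.3, -0.1]
finger_gap: 55.1
grip_force: 0.0
time: 9.85
tool_pos: [506.3, 192.6, 62.7]
tcp_rot: [-180.0, -0.0, -4.1]
ft_force: [-0.7, -0.7, 5.0]
finger_gap: 10.5
grip_force: 69.2
tool x,y,z m [-0.0012  0.0012  0.0017] turn 0.12 | t 9.85 p [506.3 192.6  62.7] rot [-180.    -0.    -4.1] f [-0.7 -0.7  5. ] gap 10.5 grip 69.2
```

```bash
python3 -m handwheel '[[0,0,-0.02,0],[0,0,-0.03,0],[0,0,-0.04,0],[0,0,-0.03,0],[0,0,0,0]]'
python3 -m handwheel '[[0.003,0.043,0,0],[0.003,0.043,0,0],[0.003,0.043,0,0],[0.003,0.043,0,0],[0.003,0.043,0,0],[0.003,0.043,0,0],[0.003,0.043,0,0],[0.003,0.043,0,0],[0.003,0.043,0,0],[0.003,0.043,0,0]]'
python3 -m handwheel '[[0,0,0,-7.2],[0,0,0.02,-7.2],[0,0,0.02,-7.2],[0,0,0,0],[0,0,0,0]]'
python3 - <<'E'
from h import *
togo(505,-237,102.7,17.6)
for n in("top","side"): cv2.imwrite(f"pics/{n}5.png",r.snapshot(n)[:,:,::-1])
a=cv2.imread("pics/top5.png")[160:250,315:405];b=cv2.imread("pics/side5.png")[120:210,270:360]
cv2.imwrite("pics/c5.png",cv2.resize(np.hstack([a,b]),(800,400),interpolation=cv2.INTER_CUBIC))
E
```

```text
time: 10.35
tool_pos: [508.5, 193.3, 187.4]
tcp_rot: [-179.8, -0.4, -4.1]
ft_force: [1.0, 0.8, -0.6]
finger_gap: 10.7
grip_force: 68.5
time: 11.35
tool_pos: [504.1, -239.9, 180.4]
tcp_rot: [-179.9, 0.1, -4.1]
ft_force: [0.3, 0.9, -1.6]
finger_gap: 10.5
grip_force: 68.7
time: 11.85
tool_pos: [504.3, -238.0, 140.9]
tcp_rot: [-179.9, 0.1, 17.3]
ft_force: [0.8, -0.8, -1.2]
finger_gap: 10.7
grip_force: 68.8
tool x,y,z m [ 0.001  -0.0007  0.0382] turn -0.29 | t 11.85 p [ 504.3 -238.   140.9] rot [-1.799e+02  1.000e-01  1.730e+01] f [ 0.8 -0.8 -1.2] gap 10.7 grip 68.8
```

View pics/c5.png

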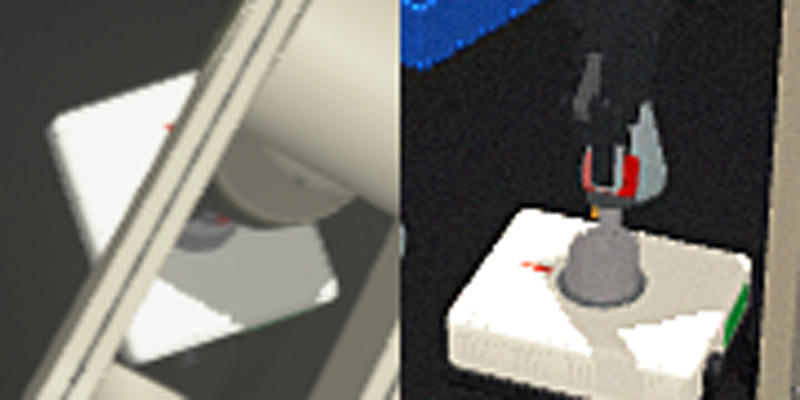

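The side panel shows the spindle held just above the hub. The shaft is centred at about (610,218) and the hub at about (602,265). The brass key at (597,212) faces the red mark.

Run:
```python
from h import *
for X in((505,-237,92),(504.3,-238,112),(504.3,-238,130),(505,-237,75)): print(X,proj('side',X))
im=cv2.imread("pics/side5.png").astype(int)
for y in range(162,192,2): print(y,[tuple(im[y,x])[::-1] if 0 else int(im[y,x].sum()//3) for x in range(304,332)])
```

```text
(505, -237, 92) [316.17975975 175.13091922]
(504.3, -238, 112) [316.78861184 169.53066903]
(504.3, -238, 130) [316.9929235  164.45419338]
(505, -237, 75) [315.99678454 179.75465882]
162 [32, 34, 28, 35, 29, 35, 19, 52, 77, 89, 148, 155, 137, 130, 174, 124, 69, 76, 62, 126, 153, 145, 141, 138, 136, 41, 22, 28]
164 [21, 36, 32, 29, 34, 24, 32, 32, 73, 71, 66, 63, 67, 70, 76, 67, 66, 73, 60, 144, 139, 130, 68, 49, 27, 22, 35, 32]
166 [23, 22, 23, 30, 30, 32, 29, 25, 16, 90, 85, 63, 60, 63, 63, 71, 50, 57, 25, 33, 29, 19, 21, 32, 29, 31, 33, 29]
168 [255, 255, 162, 56, 0, 0, 0, 9, 5, 137, 131, 136, 140, 142, 145, 113, 23, 26, 34, 24, 33, 27, 33, 28, 24, 28, 37, 26]
170 [255, 255, 255, 255, 255, 255, 255, 255, 255, 255, 196, 132, 135, 140, 139, 101, 17, 24, 24, 31, 22, 30, 36, 35, 21, 30, 32, 24]
172 [255, 255, 255, 255, 255, 231, 173, 204, 125, 125, 133, 125, 133, 135, 111, 136, 139, 136, 176, 153, 241, 78, 59, 6, 11, 15, 15, 25]
174 [255, 255, 255, 255, 212, 123, 133, 132, 138, 131, 139, 143, 134, 129, 132, 137, 135, 131, 132, 165, 201, 204, 207, 208, 200, 209, 211, 211]
176 [255, 255, 
[... 425 characters left out ...]
210, 133, 89, 131, 125, 133, 130, 138, 137, 137, 137, 141, 132, 141, 136, 134, 130, 132, 119, 111, 94, 157, 200, 196, 195, 198, 196, 201]
184 [199, 146, 94, 98, 134, 129, 128, 135, 132, 134, 137, 138, 137, 139, 139, 138, 133, 139, 133, 99, 82, 173, 203, 197, 196, 200, 196, 199]
186 [255, 214, 170, 92, 92, 105, 120, 142, 143, 136, 140, 143, 140, 147, 145, 138, 121, 120, 96, 86, 170, 202, 200, 196, 198, 198, 197, 197]
188 [255, 255, 207, 200, 201, 174, 118, 86, 86, 91, 95, 90, 95, 94, 91, 86, 144, 145, 199, 204, 203, 196, 198, 198, 199, 198, 198, 199]
190 [255, 255, 255, 199, 194, 196, 201, 201, 200, 203, 199, 197, 199, 204, 200, 203, 200, 198, 197, 199, 195, 202, 195, 194, 198, 197, 196, 194]
```

```bash
python3 -m handwheel '[[0.0013,-0.0006,0.004,-0.3],[0,0,0.006,0],[0,0,0.005,0],[0,0,0,0],[0,0,0,0]]'
python3 -m handwheel '[[0,0,0.004,0],[0,0,0.004,0],[0,0,0,0],[0,0,0,0]]'
python3 -c "
from h import *
togo(505,-237,102.7,17.6)"
```

```text
time: 12.45
tool_pos: [506.6, -237.4, 127.2]
tcp_rot: [180.0, -0.0, 17.8]
ft_force: [2.1, 0.9, -2.4]
finger_gap: 10.3
grip_force: 69.1
time: 12.85
tool_pos: [507.2, -237.4, 119.0]
tcp_rot: [180.0, -0.1, 17.8]
ft_force: [6.5, 2.0, -1.6]
finger_gap: 10.3
grip_force: 68.8
tool x,y,z m [-0.002  -0.001   0.0163] turn 0.22 | t 12.85 p [ 507.2 -237.4  119. ] rot [ 1.80e+02 -1.00e-01  1.78e+01] f [ 6.5  2.  -1.6] gap 10.3 grip 68.8
```

```bash
python3 -m handwheel '[[0.001,-0.0003,0.003,0],[0,0,0.004,0],[0,0,0,0],[0,0,0,0]]'
python3 -m handwheel '[[0,0,0.003,0],[0,0,0.003,0],[0,0,0,0],[0,0,0,0]]'
python3 -c "
from h import *
togo(505,-237,102.7,17.6)"
```

```text
time: 13.25
tool_pos: [507.4, -237.1, 111.8]
tcp_rot: [180.0, -0.0, 17.8]
ft_force: [5.4, 0.3, -0.8]
finger_gap: 10.1
grip_force: 69.0
time: 13.65
tool_pos: [507.4, -237.1, 106.4]
tcp_rot: [180.0, -0.0, 17.8]
ft_force: [4.2, 2.3, 3.5]
finger_gap: 10.3
grip_force: 69.6
tool x,y,z m [-0.0023 -0.0009  0.0037] turn 0.21 | t 13.65 p [ 507.4 -237.1  106.4] rot [180.   -0.   17.8] f [4.2 2.3 3.5] gap 10.3 grip 69.6
```

```bash
python3 -m handwheel '[[0.0005,0,0.002,0],[0,0,0.002,0],[0,0,0,0],[0,0,0,0]]' - 100
python3 -m handwheel '[[0,0,0.0015,0],[0,0,0,0],[0,0,0,0]]'
python3 -m handwheel '[[0,0,0.0015,0],[0,0,0,0],[0,0,0,0]]'
python3 -m handwheel '[[0,0,0.001,0],[0,0,0,0],[0,0,0,0]]'
```

```text
time: 14.05
tool_pos: [507.6, -237.1, 102.8]
tcp_rot: [180.0, -0.0, 17.8]
ft_force: [1.4, 2.9, 7.4]
finger_gap: 9.8
grip_force: 102.0
time: 14.35
tool_pos: [507.7, -237.2, 102.7]
tcp_rot: [180.0, -0.0, 17.8]
ft_force: [-4.4, 5.6, 18.9]
finger_gap: 9.6
grip_force: 103.5
time: 14.65
tool_pos: [507.8, -237.2, 102.7]
tcp_rot: [179.9, -0.0, 17.8]
ft_force: [-11.2, 8.2, 31.0]
finger_gap: 9.6
grip_force: 105.3
time: 14.95
tool_pos: [507.8, -237.2, 102.6]
tcp_rot: [179.9, -0.0, 17.8]
ft_force: [-13.8, 10.1, 39.5]
finger_gap: 9.4
grip_force: 106.5
```

The flange bottomed out hard at z 102.7, as predicted. I'll ease the excess push and check with a picture.

```bash
python3 -m handwheel '[[-0.001,0,-0.0012,0],[0,0,0,0],[0,0,0,0],[0,0,0,0],[0,0,0,0]]'
python3 - <<'E'
from h import *
for n in("top","side"): cv2.imwrite(f"pics/{n}6.png",r.snapshot(n)[:,:,::-1])
a=cv2.imread("pics/side6.png");b=a[130:210,270:350]
cv2.imwrite("pics/c6.png",np.hstack([cv2.resize(a,(467,350)),cv2.resize(b,(333,350),interpolation=cv2.INTER_CUBIC)]))
E
```

```text
time: 15.45
tool_pos: [507.7, -237.2, 102.7]
tcp_rot: [179.9, -0.1, 17.8]
ft_force: [-4.3, 8.6, 25.3]
finger_gap: 9.8
grip_force: 104.6
```

View pics/c6.png

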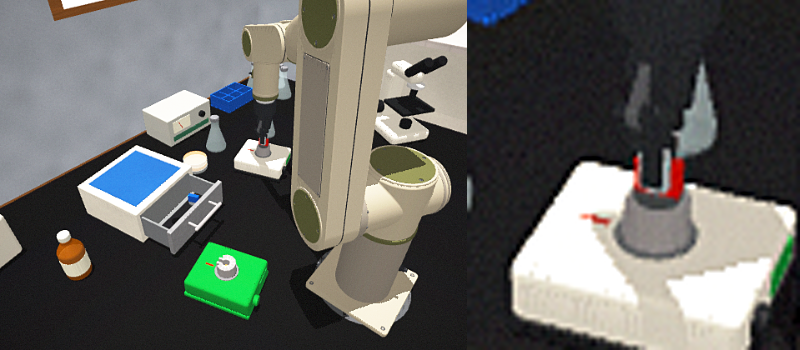

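The picture shows the flange flush on the hub at crop (657,200) with no gap, held and pressed at 25 N. The blue spindle is still in the drawer and the bench is undisturbed. I'm handing in.

```bash
python3 -c "
from bench import r
print(r.hand_in())"
```

```text
the job is handed in; nothing more can be done
None
```

I handed the job in with the red keyed spindle fully home in the white drive's hub, its flange flush, still gripped and pressed at about 25 N; the blue spindle is still in the drawer and nothing else looked disturbed in the last picture.

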